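# Draw the transit bolt of a watch tester with a hooked rod

### The job

The watch tester's transit bolt lies under a wire guard where no finger may go. Take the hooked rod from its cradle, reach it in through the open end of the guard, hook it behind the bolt's lug, draw the bolt gently all the way to its stop and keep pulling there at about 12 newtons for a second so that it sets; never press the tester or bolt with more than 20 newtons. Then lay the rod back in its cradle as it was, let go, and leave the other things on the bench alone.

Things in the scene. Friction and masses are not known exactly. Their poses are not given: they have to be found in the camera images.
- tester: White tester, fixed; place, yaw vary. Origin on the bench; own x to its screen side, z up. mm, own frame: base plate x -70..90, y -70..120, top z 24; tall screen head x -70..0, y -70..120, to z 200. In front of the head, at x 0..82, a bay runs along y: open at its -y end, closed by a wall at y 110. Rigid wire guard over it: 5 mm wires along y at z 128, 18 mm apart; at x 82 two more at z 75, 100.
- bolt (a joint): Sliding steel bolt on the bay's floor: metres drawn from locked (0) toward the open end, along the tester's -y. Starts at 0 to 0.008. A rigid preset stop, hidden in the dark steel housing at the bay's mouth, ends its travel somewhere between 0.018 and 0.040: only feel tells. Dry friction about 4 N (plus 15 N per m/s); it stays where it is left. Its bar is 18 mm wide, top at z 35 mm.
- lug (a point): Middle of the top edge of the bolt's upright lug: at tester x 45, z 58 mm, y 50 mm less the bolt's travel; moves with the bolt, axes those of the tester. The lug is a steel plate 28 mm wide (x), 6 mm thick (y), rising 23 mm from the bar (z 35) to z 58. The hook pulls on its +y face.
- rod: Hooked rod, loose, about 0.2 kg. Own x along it to the hook, z up as it lies. Origin: centre of its square aluminium handle, 18 x 18 x 120 mm (x -60..60). A steel shaft 8 mm thick runs on to x 220 mm, there turning straight down (-z) into a leg 8 mm thick whose end is 34 mm below the shaft's axis. Centre of mass about 25 mm ahead of the origin. Grip the handle's middle from above.
- rod_tip (a point): Centre of the round end (radius 4 mm) of the rod's hook leg: at x 220, y 0, z -30 mm in the rod's frame, with the rod's axes.
- cradle: Black cradle, fixed; position, yaw vary; origin on the bench under its middle. The rod lies along its x, hook to +x. Two saddles 16 mm long at x -50 and +50 mm (84 mm free between for fingers) carry the handle at z 66, so the rod's origin lies at x 0, y 0 (x may start 4 mm off), z 75. Cheeks 26 mm apart up to z 78, then flaring to z 90. Base plate 150 x 60 x 8 mm.
- spray: Bystander: white spray bottle, 52 mm across, 130 mm tall; origin at its foot. Leave alone.
- toolpot: Bystander: blue round pot, 84 mm across, with three small screwdrivers, 125 mm tall; origin at its foot. Leave alone.
- ticketblock: Bystander: wooden block 35 x 70 x 30 mm; origin at its underside. Leave alone.
- casering: Bystander: black watch-case ring 48 mm across, 18 mm tall; origin at its underside. Leave alone.
- mouth (a point): Middle of the bay's open end, on the tester at x 45, y -66, z 75 mm, axes those of the tester; a rigid hoop of 6 mm wire frames it. The bolt's tail runs into a fixed steel stop housing, x 28..62, y -67..-23, top at z 42 mm. Free opening above that: x 0..79, z 42..125 mm (tester frame). The hook goes in here, along the tester's +y.

How it is judged:
By the outcome, as a careful person would: the job done as asked, in the order asked, and still so for the second after the job is handed in, with the robot touching nothing.
It also fails if it takes over 67 s, if anything falls off the work surface, if the arm or the gripper's body presses on something with over 40 N, if the wrist force passes 120 N, or if a joint passes its speed limit or range.

### The arm

A 6-joint arm with a two-finger parallel gripper is mounted at the origin on the work surface. World frame = base frame: x ahead of the robot, y to its left, z up, the work surface at z = 0. Lengths are in m, angles in degrees, forces in N, time in s.
With the tool pointing down it reaches from about 0.15 to 0.775 m from the base axis. Payload 6.1 kg.
Tool frame: the origin (TCP) lies between the finger pads; the fingertips stand 11 mm ahead of it and the grasp point (between the pads) lies 8 mm behind it; z points along the fingers, y is the direction in which the jaws open and shut (so a half turn about z gives the same grasp; the last joint's range is limited). The gripper opens to 85 mm and grips with 20 to 120 N. Pads are 22 mm wide; open, the fingers measure 114 mm over their backs; the gripper's body (76 mm by 85 mm) begins 54 mm behind the grasp point. The pads swing forward as they close: fully open they stand 13 mm farther back than shut.
Start: joints at [69.614, 7.208, -2.269, 80.523, 0, 90], TCP at [0.183, 0.492, 0.242] pointing down, gripper open.
Joint ranges: [-155.77, 155.77], [-54.66, 111.73], [-72.52, 77.12], [-102.08, 115.82], [-83.92, 84.16], [-180, 180]. Speed limits (degrees/s): [136.94, 136.94, 172.46, 180, 180, 180].

### API

Orientations are given as [roll, pitch, yaw] about the fixed x, y, z axes, in that order (R = Rz(yaw) Ry(pitch) Rx(roll)).
In Python, from station import env gives the robot as it stands.
- The arm moves only by the tool carry_out, never from a script. Its arguments are lists of equal length, an entry for each row: "fingers": the opening, from -1 (shut) to 1 (fully open), so that 0 is half open; "delta_pos": the shift along the tool's x, y, z in units of 30 mm (1.0 is 30 mm), a list of three; "angular": the turn, a rotation vector about the tool's x, y, z in units of 6 degrees (1.0 is 6 degrees), a list of three. A call has 1 to 10 rows; each row is the pose to reach, as a shift and turn from the pose commanded when the call began, along the tool's axes at that moment; what a row does not reach only later rows make up. A row lasts 1/8 s, in which the tool goes at most 62.5 mm and 10.7 degrees, less where a joint would pass 70% of its speed; a pose out of reach is approached as far as the arm can. A call with a gripper value outside its range is refused whole. The fingers move at their own pace and stop on an object; "force" is the grip in N (left out, the last holds). Time passes only in rows, so rows that repeat a pose let the fingers close. It gives the time, the measured TCP pose, the force and the opening at its end, in the units of the state.
- env.state(): the state, without advancing time (a new reading comes with each control period).
- env.camera(name): name is "scene" or "top" or "wrist"; returns a dict with "img" (420x560x3 uint8, red, green, blue), "fx", "fy", "cx", "cy" (pixels), "distortion" ([k1, k2, p1, p2, k3] as OpenCV has them; the pictures are not rectified), "position" and "attitude" of the camera in the world. Camera axes: x right, y down, z forward; pixel columns grow to the right and rows downward; lengths in m; the calibration is good to about 2 mm. A picture is of the moment at which its call begins. There is no depth.
- env.finish_job(): hands the job in, once; it reports no verdict.
The state is a dict: "time_s": time; "qpos": joint angles; "dq": joint speeds; "effort": joint torques, N m; "tcp_pos": TCP position; "orientation": TCP orientation; "force": force on the tool from outside, world axes, zero at the start; "moment": the same for the moment, N m; "finger_gap": finger opening in m.
Only numpy, scipy, OpenCV 4.12 (cv2) and the standard library are available. Lean on these libraries where they do the work, as an engineer would, in place of code of your own. Each camera call takes 0.05 s, during which the arm holds its last target. There are 200 camera calls.

## Working session

There is one attempt and no reset: what is moved stays moved. The work goes in short steps, Python scripts to look and compute and a tool call to move; the robot and the scene stay as the last step left them, time stands still between calls to the robot, and variables do not carry over. Pictures are saved under pics/ and viewed, about 8 in all and at most 12, crops included, and the job is handed in when it is done.

Besides the shell and the picture viewer there is one more tool, called after "Request:" in YAML: its name, and indented under it one key for each argument. carry_out: Moves the arm, as the interface text tells. Its arguments: {"type":"object","properties":{"fingers":{"type":"array"},"delta_pos":{"type":"array"},"angular":{"type":"array"},"force":{"type":"number"}},"required":["fingers","delta_pos","angular"]}

```bash
mkdir -p pics; ls
python3 - <<'E'
from station import env
import cv2,numpy as np
print(env.state())
for n in ("scene","top"):
    c=env.camera(n); cv2.imwrite(f"pics/{n}0.png",cv2.cvtColor(c["img"],cv2.COLOR_RGB2BGR)); print(n,{k:v for k,v in c.items() if k!="img"})
E
```

```text
pics
{'time_s': 0.0, 'qpos': array([ 6.96139349e+01,  7.24243264e+00, -2.32658352e+00,  8.05235693e+01,
       -8.80443694e-04,  8.99986739e+01]), 'dq': array([-0.01087795,  0.03071928,  0.0485566 ,  0.03728593,  0.01722947,
        0.02443091]), 'effort': array([-1.13165352e-03, -4.35914361e+01,  3.52923810e+01,  1.73941744e-02,
        8.84227211e-05,  4.16925843e-06]), 'tcp_pos': array([0.18274949, 0.49175208, 0.24151638]), 'orientation': array([-1.79907415e+02,  8.78299645e-04,  1.59615262e+02]), 'force': array([-0.6003173 ,  0.53851872, -0.43502855]), 'moment': array([-0.01870041,  0.0105259 ,  0.03413391]), 'finger_gap': 0.08582286064513495}
scene {'fx': 420.91887292955226, 'fy': 420.91887292955226, 'cx': 286.2995592180557, 'cy': 206.33576851733724, 'distortion': array([-0.08118588,  0.        ,  0.        ,  0.        ,  0.        ]), 'position': array([ 1.02769628, -0.19492338,  0.9072126 ]), 'attitude': array([-150.38512284,    0.34273515,   64.53205196])}
top {'fx': 402.50475248756584, 'fy': 402.50475248756584, 'cx': 279.2977547600426, 'cy': 212.2154416505638, 'distortion': array([-0.09477016,  0.        ,  0.        ,  0.        ,  0.        ]), 'position': array([0.40577244, 0.01783447, 1.20134436]), 'attitude': array([-170.0548369 ,    0.81003788,  -90.10180621])}
```

View pics/scene0.png

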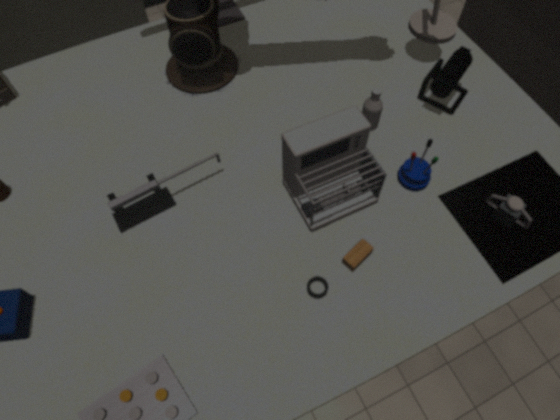

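View pics/top0.png

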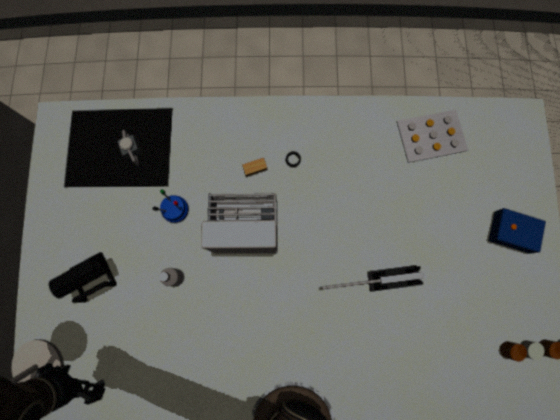

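Top view: tester around (240,222), its bay on the far side with the mouth to image right. The rod's hook end is at (320,289) and the handle around (395,277). Next, an enlarged composite.

```bash
cat > h.py <<'E'
import numpy as np, cv2
from scipy.spatial.transform import Rotation as R
from station import env
def cam(n):
    c=env.camera(n); c["K"]=np.array([[c["fx"],0,c["cx"]],[0,c["fy"],c["cy"]],[0,0,1]])
    c["R"]=R.from_euler("xyz",c["attitude"],degrees=True).as_matrix(); return c
def proj(c,P):
    P=np.atleast_2d(P).astype(float); r=c["R"].T
    return cv2.projectPoints(P,cv2.Rodrigues(r)[0],-r@c["position"],c["K"],c["distortion"])[0][:,0]
def ray(c,uv,z):
    u=cv2.undistortPoints(np.array([[uv]],float),c["K"],c["distortion"])[0,0]
    d=c["R"]@np.array([u[0],u[1],1]); return c["position"]+d*(z-c["position"][2])/d[2]
def crop(c,x0,y0,w,h,s,br=1.6):
    im=cv2.cvtColor(c["img"],cv2.COLOR_RGB2BGR)[y0:y0+h,x0:x0+w]
    im=cv2.resize(im,None,fx=s,fy=s,interpolation=cv2.INTER_CUBIC); im=np.clip(im*br,0,255).astype(np.uint8)
    for i in range(0,w,10): cv2.putText(im,str(x0+i),(i*s,8),0,.28,(0,0,255)) if i%20==0 else 0; cv2.line(im,(i*s,10),(i*s,14),(0,0,255))
    for i in range(0,h,10): cv2.putText(im,str(y0+i),(0,i*s+4),0,.28,(0,0,255)); 
    return im
E
python3 - <<'E'
from h import *
t=cam("top"); s=cam("scene")
a=np.hstack([crop(t,190,180,100,75,4),crop(t,310,255,100,75,4)])
b=np.hstack([crop(s,275,100,115,130,3),crop(s,100,140,130,130,3)[:,:455]])
a=cv2.copyMakeBorder(a,0,0,0,0,0); W=800
b=b[:,:W]
if b.shape[1]<W: b=cv2.copyMakeBorder(b,0,0,0,W-b.shape[1],0)
cv2.imwrite("pics/c1.png",np.vstack([a,b])[:600]); 
for n,uv,z in [("hook tip shaft",(320,289),.075),("handle",(395,277),.084),("tester tl head",(204,221),.2),("tester br",(277,249),.2)]: print(n,ray(t,uv,z))
E
```

```text
hook tip shaft [ 0.38788297 -0.07845114  0.075     ]
handle [ 0.41895189 -0.28557195  0.084     ]
tester tl head [0.55962341 0.2223671  0.2       ]
tester br [0.48848801 0.03756338 0.2       ]
```

View pics/c1.png

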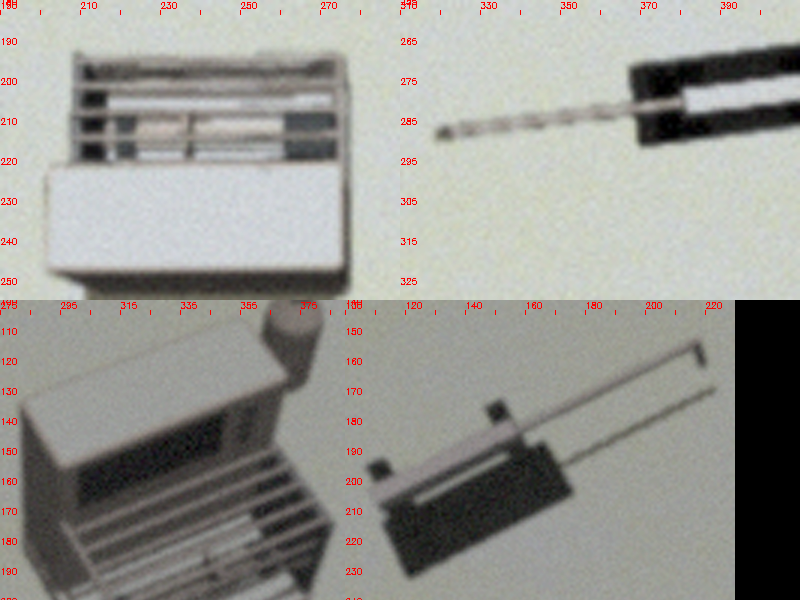

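```bash
cat > fit.py <<'E'
from h import *
from scipy.optimize import least_squares
def W(p,P):
    c,s=np.cos(p[2]),np.sin(p[2]); P=np.atleast_2d(P); return np.c_[p[0]+c*P[:,0]-s*P[:,1],p[1]+s*P[:,0]+c*P[:,1],P[:,2]]
def fit(p0,obs):
    f=lambda p:np.concatenate([(proj(c,W(p,np.array(P)/1e3))-np.array(uv)).ravel() for c,P,uv in obs])
    r=least_squares(f,p0); return r.x,f(r.x).round(1)
E
python3 - <<'E'
from fit import *
t=cam("top"); s=cam("scene")
H=[[0,120,200],[0,-70,200],[-70,-70,200],[-70,120,200]]
p,r=fit([.56,.13,0],[(t,H,[[202,221.25],[275,220.5],[275.5,247],[202,247]]),(s,H,[[297+73.3,125.3],[297,156],[282.3,135],[355,106]])])
print("tester",p[:2],np.degrees(p[2]),r)
for c in (t,s): print(proj(c,W(p,[[.045,.05,.058],[.031,.05,.058],[.059,.05,.058],[.045,.042,.058]])))
B=[[75,-30,8],[75,30,8],[-75,-30,8]]
p,r=fit([.42,-.28,1.6],[(t,B[:2],[[367.5,272],[370,291.25]]),(s,[B[2],B[0]],[[121.7,232.3],[176,204.3]]),
 (t,[[220,0,75],[60,0,84]],[[321.25,288.25],[381,280]]),(s,[[220,0,75]],[[218.3,155]])])
print("cradle",p[:2],np.degrees(p[2]),r)
E
```

```text
tester [0.56347129 0.11079137] 1.2101599185338987 [-1.3 -0.8  0.7 -1.8  0.8 -0.6 -1.5  1.1  2.1  0.1 -2.   1.2 -2.2 -1.3
  0.6 -1.9]
[[235.01656627 212.0230573 ]
 [235.03570282 216.79868069]
 [234.9986876  207.26730785]
 [237.77287712 211.95387389]]
[[347.73192558 187.87340641]
 [344.73535279 183.45616524]
 [350.76371956 192.34548677]
 [344.84354182 189.16013496]]
cradle [ 0.41785673 -0.3016988 ] 96.87245250341834 [-0.5 -1.2  0.1  0.  -1.6  0.5  0.1 -0.5  0.5 -0.6 -1.5  0.2 -0.2 -1.2]
```

Fits are consistent to 1–2 px (about 3–5 mm), so I'll move over the cradle and refine from the wrist camera.

```bash
cat > plan.py <<'E'
import sys
from h import *
def plan(pos,yaw):
    s=env.state(); Rt=R.from_euler("xyz",s["orientation"],degrees=True); d=Rt.inv().apply(np.array(pos)-s["tcp_pos"])/.03
    g=R.from_euler("xyz",[180,0,yaw],degrees=True); a=np.degrees((Rt.inv()*g).as_rotvec())/6
    print("t",round(s["time_s"],2),"tcp",s["tcp_pos"].round(4),s["orientation"].round(2),"F",s["force"].round(1),"\ndelta",d.round(3).tolist(),"ang",a.round(3).tolist())
if __name__=="__main__": v=list(map(float,sys.argv[1:])); plan(v[:3],v[3])
E
python3 plan.py .418 -.30 .27 96.9
```

```text
t 0.3 tcp [0.1828 0.492  0.242 ] [-179.97   -0.    159.61] F [ 0.4 -0.3  0.1] 
delta [-16.544, -22.015, -0.92] ang [-0.005, 0.003, 10.452]
```

Request:
carry_out:
  fingers: [1,1,1,1,1,1,1,1,1,1]
  delta_pos:
    - [-16.54,-22.0,-0.93]
    - [-16.54,-22.0,-0.93]
    - [-16.54,-22.0,-0.93]
    - [-16.54,-22.0,-0.93]
    - [-16.54,-22.0,-0.93]
    - [-16.54,-22.0,-0.93]
    - [-16.54,-22.0,-0.93]
    - [-16.54,-22.0,-0.93]
    - [-16.54,-22.0,-0.93]
    - [-16.54,-22.0,-0.93]
  angular:
    - [0,0,10.45]
    - [0,0,10.45]
    - [0,0,10.45]
    - [0,0,10.45]
    - [0,0,10.45]
    - [0,0,10.45]
    - [0,0,10.45]
    - [0,0,10.45]
    - [0,0,10.45]
    - [0,0,10.45]

```text
time_s: 1.55
tcp_pos: [0.3609, -0.1089, 0.2638]
orientation: [179.9, 0.0, 96.9]
force: [1.0, 1.0, 0.6]
finger_gap: 0.0856
```

```bash
python3 plan.py .418 -.30 .27 96.9
```

```text
t 1.55 tcp [ 0.3609 -0.1089  0.2638] [1.7992e+02 1.0000e-02 9.6870e+01] F [1.  1.  0.6] 
delta [-6.552, 1.129, -0.204] ang [0.013, 0.002, -0.005]
```

Request:
carry_out:
  fingers: [1,1,1,1,1]
  delta_pos:
    - [-6.55,1.13,-0.2]
    - [-6.55,1.13,-0.2]
    - [-6.55,1.13,-0.2]
    - [-6.55,1.13,-0.2]
    - [-6.55,1.13,-0.2]
  angular:
    - [0,0,0]
    - [0,0,0]
    - [0,0,0]
    - [0,0,0]
    - [0,0,0]

```text
time_s: 2.17
tcp_pos: [0.4179, -0.298, 0.2688]
orientation: [-179.9, -0.1, 96.8]
force: [-0.2, 0.2, -0.3]
finger_gap: 0.0853
```

Run:
```python
from fit import *
c=cam("wrist"); print(env.state()["tcp_pos"],c["position"],c["attitude"],c["fx"],c["distortion"])
p=[.41786,-.3017,np.radians(96.87)]
print(proj(c,W(p,np.array([[0,0,84],[60,9,84],[60,-9,84],[-60,9,84],[-60,-9,84],[220,0,75],[75,30,8],[75,-30,8],[-75,30,8],[-75,-30,8]])/1e3)).round(1).tolist())
im=cv2.resize(cv2.cvtColor(c["img"],cv2.COLOR_RGB2BGR),(784,588)); cv2.imwrite("pics/w1.png",np.clip(im*1.5,0,255).astype(np.uint8))
```

```text
[ 0.41781207 -0.29709359  0.26920716] [ 0.40949664 -0.22406922  0.40023913] [1.62996422e+02 5.25113180e-02 6.85608700e+00] 360.49725433345253 [-0.02518753  0.          0.          0.          0.        ]
[[286.0, 194.8], [275.5, 126.5], [296.5, 126.5], [276.6, 256.1], [295.6, 256.1], [285.8, -88.5], [257.5, 107.6], [314.9, 107.6], [260.5, 241.7], [312.0, 241.7]]
```

View pics/w1.png

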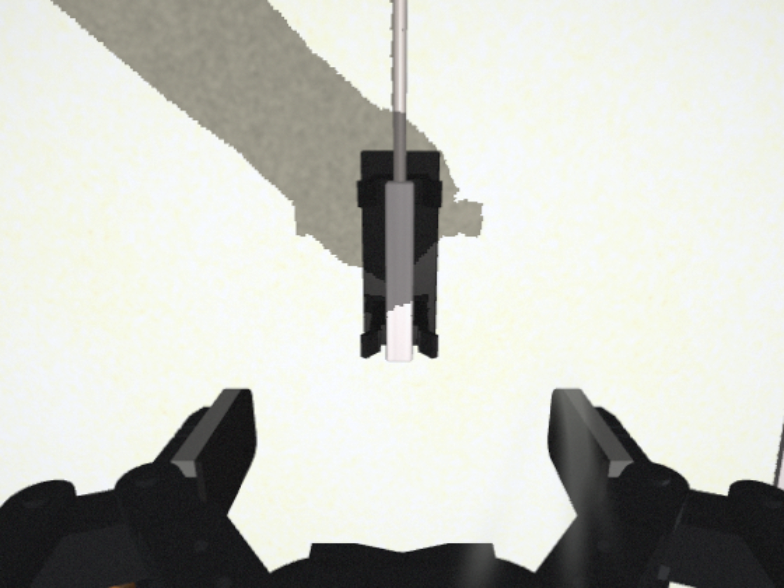

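Wrist view (1.4× scale): handle front edge at (385–414,182), rear edge at (386–412,361), base front edge at (361–439,152). This agrees with the fit within 3 mm.

```bash
python3 - <<'E'
from fit import *
c=cam("wrist")
f=lambda L:[[u/1.4,v/1.4] for u,v in L]
p0=[.418,-.30,1.69]
for n,P,uv in [("rod",[[60,9,84],[60,-9,84],[-60,9,84],[-60,-9,84],[100,4,75],[100,-4,75]][:4],[[385,182],[414,182],[386,361],[412,361]]),
 ("base",[[75,30,8],[75,-30,8]],[[361,152],[439,152]])]:
    p,r=fit(p0,[(c,P,f(uv))]); print(n,p[:2],np.degrees(p[2]),r)
E
python3 plan.py .417 -.302 .12 96.9
```

```text
rod [ 0.41731525 -0.30347322] 96.69585713350227 [-0.1 -0.5  0.1 -0.4 -0.1  0.5  0.1  0.6]
base [ 0.41742473 -0.3019085 ] 96.92052869398019 [-0.8  0.   0.8  0. ]
t 2.27 tcp [ 0.4178 -0.2966  0.2695] [-1.7999e+02 -3.0000e-02  9.6960e+01] F [ 0.1  0.5 -0. ] 
delta [-0.178, -0.047, 4.984] ang [-0.002, -0.005, 0.01]
```

Request:
carry_out:
  fingers: [1,1,1,1,1,1,1]
  delta_pos:
    - [-0.22,-0.05,1.5]
    - [-0.22,-0.05,3.2]
    - [-0.22,-0.05,4.9]
    - [-0.22,-0.05,6.0]
    - [-0.22,-0.05,6.74]
    - [-0.22,-0.05,6.74]
    - [-0.22,-0.05,6.74]
  angular:
    - [0,0,0.02]
    - [0,0,0.02]
    - [0,0,0.02]
    - [0,0,0.02]
    - [0,0,0.02]
    - [0,0,0.02]
    - [0,0,0.02]

```text
time_s: 3.15
tcp_pos: [0.418, -0.304, 0.0687]
orientation: [179.9, 0.1, 96.9]
force: [-0.0, -0.2, -0.5]
finger_gap: 0.0854
```

```bash
python3 plan.py .4173 -.3033 .067 96.8
```

```text
t 3.15 tcp [ 0.418  -0.304   0.0687] [1.7992e+02 7.0000e-02 9.6860e+01] F [-0.  -0.2 -0.5] 
delta [0.025, -0.021, 0.056] ang [0.014, 0.012, 0.01]
```

Request:
carry_out:
  fingers: [0,-0.4,-0.7,-1,-1,-1,-1,-1]
  delta_pos:
    - [0,0,0.04]
    - [0,0,0.04]
    - [0,0,0.04]
    - [0,0,0.04]
    - [0,0,0.04]
    - [0,0,0.04]
    - [0,0,0.04]
    - [0,0,0.04]
  angular:
    - [0,0,0]
    - [0,0,0]
    - [0,0,0]
    - [0,0,0]
    - [0,0,0]
    - [0,0,0]
    - [0,0,0]
    - [0,0,0]
  force: 110

```text
time_s: 4.15
tcp_pos: [0.4176, -0.3046, 0.0665]
orientation: [180.0, 0.0, 96.8]
force: [-1.2, -0.2, 5.6]
finger_gap: 0.0164
```

```bash
python3 plan.py .4173 -.3033 .20 96.8; python3 -c "
from station import env;s=env.state();print(s['finger_gap'],s['force'],s['moment'])"
```

```text
t 4.15 tcp [ 0.4176 -0.3046  0.0665] [1.7997e+02 3.0000e-02 9.6790e+01] F [-1.2 -0.2  5.6] 
delta [0.041, -0.003, -4.451] ang [0.004, 0.005, -0.001]
0.01635667496128983 [-1.15596142 -0.24593566  5.6337373 ] [0.20832456 0.21591052 0.00432597]
```

Request:
carry_out:
  fingers: [-1,-1,-1,-1,-1,-1,-1,-1]
  delta_pos:
    - [0,0,-0.3]
    - [0,0,-0.8]
    - [0,0,-1.5]
    - [0,0,-3]
    - [0,0,-5]
    - [0,0,-7]
    - [0,0,-7.8]
    - [0,0,-7.8]
  angular:
    - [0,0,0]
    - [0,0,0]
    - [0,0,0]
    - [0,0,0]
    - [0,0,0]
    - [0,0,0]
    - [0,0,0]
    - [0,0,0]

```text
time_s: 5.15
tcp_pos: [0.4181, -0.3049, 0.3026]
orientation: [179.8, 0.2, 96.8]
force: [0.7, 0.3, -1.7]
finger_gap: 0.0165
```

```bash
python3 plan.py .57 .02 .30 92; python3 -c "
from station import env;s=env.state();print(s['finger_gap'],s['force'],s['moment'])"
```

```text
t 5.15 tcp [ 0.4181 -0.3049  0.3026] [179.81   0.18  96.79] F [ 0.7  0.3 -1.7] 
delta [10.154, 6.309, 0.076] ang [0.034, 0.029, 0.799]
0.016538268382789396 [ 0.72397956  0.26143926 -1.74981534] [-0.08776746  0.01578173 -0.02161342]
```

Request:
carry_out:
  fingers: [-1,-1,-1,-1,-1,-1,-1,-1,-1,-1]
  delta_pos:
    - [1,0.6,0]
    - [2.5,1.5,0]
    - [4,2.5,0]
    - [5.5,3.5,0]
    - [7,4.5,0]
    - [8.5,5.4,0]
    - [9.6,6,0]
    - [10.15,6.3,0]
    - [10.15,6.3,0]
    - [10.15,6.3,0]
  angular:
    - [0,0,0.1]
    - [0,0,0.2]
    - [0,0,0.3]
    - [0,0,0.4]
    - [0,0,0.5]
    - [0,0,0.6]
    - [0,0,0.7]
    - [0,0,0.8]
    - [0,0,0.8]
    - [0,0,0.8]

```text
time_s: 6.4
tcp_pos: [0.5685, 0.0199, 0.2989]
orientation: [-179.9, 0.0, 92.0]
force: [-0.7, -0.2, -1.9]
finger_gap: 0.0161
```

Run:
```python
from fit import *
c=cam("wrist"); print(env.state()["tcp_pos"],c["position"],c["attitude"])
p=[.56347,.11079,np.radians(1.21)]
print(proj(c,W(p,np.array([[45,50,58],[31,53,58],[59,53,58],[31,47,58],[59,47,58],[0,-70,200],[0,120,200],[82,-67,128],[28,-67,42],[62,-67,42],[28,-23,42],[62,-23,42]])/1e3)).round(1).tolist())
im=cv2.resize(cv2.cvtColor(c["img"],cv2.COLOR_RGB2BGR),(784,588)); cv2.imwrite("pics/w2.png",np.clip(im*1.5,0,255).astype(np.uint8)); np.save("w2.npy",c["img"]); import pickle; pickle.dump(c,open("w2.pkl","wb"))
for n in("top","scene"): pickle.dump(cam(n),open(n+"2.pkl","wb"))
```

```text
[0.56856037 0.01961744 0.29935251] [0.56650313 0.09449886 0.43023179] [1.62909841e+02 1.14741833e-01 2.00697257e+00]
[[333.6, 31.2], [318.8, 27.5], [348.7, 28.0], [318.6, 34.5], [348.3, 35.0], [282.2, 189.4], [286.2, -170.0], [380.5, 168.0], [310.5, 153.5], [342.2, 154.0], [311.9, 111.0], [344.6, 111.5]]
```

View pics/w2.png

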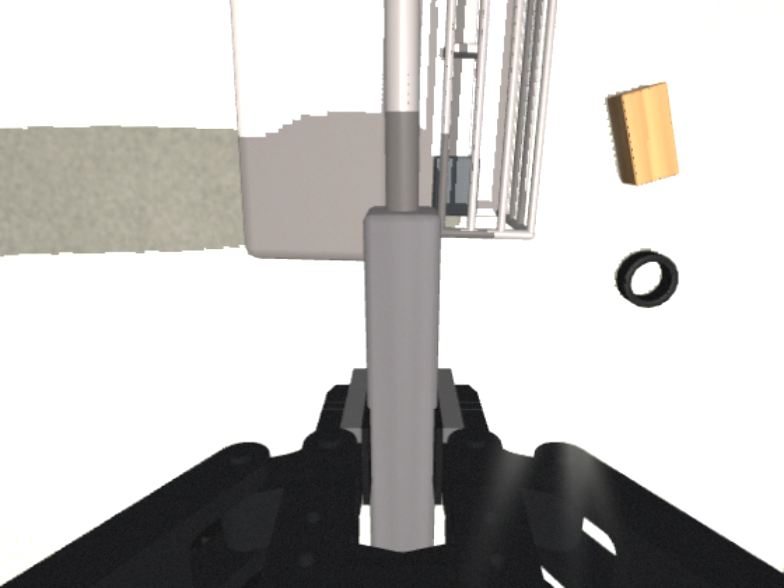

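Wrist view 2: the bay and the lug cross-plate at about (462,50) and the stop housing at (435–478,157–212) are visible. Next, an enlarged crop plus the hook as seen in the top and scene cameras.

Run:
```python
from fit import *
import pickle
L=lambda n:pickle.load(open(n+".pkl","rb"))
w,t,s=L("w2"),L("top2"),L("scene2")
h=[[.561,.2395,.278],[.561,.2395,.308],[.5675,.08,.308]]
a=proj(t,h);b=proj(s,h);print(a.round(1).tolist(),b.round(1).tolist())
A=crop(t,int(a[0,0])-30,int(a[0,1])-37,65,75,4); B=crop(s,int(b[0,0])-40,int(b[0,1])-37,65,75,4)
print(int(a[0,0])-30,int(a[0,1])-37,int(b[0,0])-40,int(b[0,1])-37)
im=np.hstack([crop(w,280,0,135,150,4,1.0)[:600],np.vstack([A,B])]); print(im.shape); cv2.imwrite("pics/c2.png",im)
# remaining lower part check: housing edges
```

```text
[[190.2, 215.4], [187.2, 213.2], [257.2, 210.1]] [[382.5, 98.8], [385.3, 88.0], [315.1, 116.5]]
160 178 342 61
(600, 800, 3)
```

View pics/c2.png

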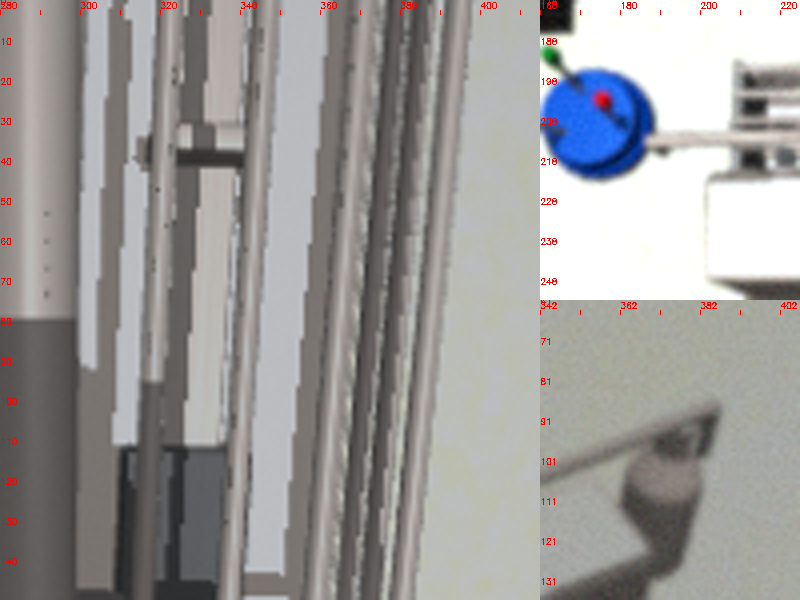

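```bash
cat > tf.py <<'E'
from fit import *
import pickle
w=pickle.load(open("w2.pkl","rb"))
obs=[(82,381.5,140),(82,395.6,2),(64,358,150),(64,373,0),(46,337.5,150),(46,346.3,5),(28,315.8,147),(28,323,0)]
ys=np.linspace(-70,130,81)
def f(p):
    r=[]
    for x,u,v in obs:
        q=proj(w,W(p,np.c_[0*ys+x,ys,0*ys+128]/1e3)); o=np.argsort(q[:,1]); r.append(np.interp(v,q[o,1],q[o,0])-u)
    q=proj(w,W(p,np.array([[62,-23,42],[62,-67,42],[82,-67,128]])/1e3)); r+=list(q[:,1]-[111.7,153,168])
    return np.array(r)
r=least_squares(f,[.5635,.1108,.02]); p=r.x; print(p[:2],np.degrees(p[2]),r.fun.round(1))
q=lambda P:proj(w,W(p,np.array(P)/1e3)).round(1).tolist()
print("lug d=0 far/near L,R",q([[31,53,58],[59,53,58],[31,47,58],[59,47,58]]),"d8",q([[31,45,58],[31,39,58]]))
print("housing L",q([[28,-23,42]]),"head",q([[-70,-70,200],[-70,-40,200],[-70,80,200]]))
np.save("tester.npy",p)
E
python3 tf.py
```

```text
[0.56286807 0.11226867] 0.15258673026232167 [-0.2 -0.1  0.7 -1.3 -0.4  1.  -0.2  0.5 -0.6  0.7 -0. ]
lug d=0 far/near L,R [[319.3, 26.4], [349.1, 27.6], [318.9, 33.4], [348.6, 34.5]] d8 [[318.8, 35.7], [318.5, 42.6]]
housing L [[310.9, 110.0]] head [[172.3, 183.7], [169.5, 137.1], [157.6, -87.5]]
```

Hook lands in the top view at (186.2,213.5) and in the scene view at (386.5,86.8), within about 1 px of prediction, so the rod is square in the grip. The lug's top face lies at rows 31–37 in the wrist view, which puts the bolt at about 3 mm travel. I'll go to the pre-insertion pose.

```bash
python3 plan.py .607 -.215 .299 90.3
```

```text
t 6.55 tcp [0.5687 0.0194 0.2999] [-1.7998e+02  1.0000e-02  9.1920e+01] F [ 0.2  0.5 -2.3] 
delta [-7.853, 1.013, 0.031] ang [-0.003, 0.002, 0.271]
```

Back off, then descend.

Request:
carry_out:
  fingers: [-1,-1,-1,-1,-1,-1,-1,-1,-1,-1]
  delta_pos:
    - [-1.2,0.1,0]
    - [-3,0.4,0]
    - [-5,0.7,0]
    - [-7,0.9,0]
    - [-7.85,1.01,0]
    - [-7.85,1.01,1.2]
    - [-7.85,1.01,3]
    - [-7.85,1.01,5]
    - [-7.85,1.01,6.87]
    - [-7.85,1.01,6.87]
  angular:
    - [0,0,0]
    - [0,0,0.1]
    - [0,0,0.2]
    - [0,0,0.27]
    - [0,0,0.27]
    - [0,0,0.27]
    - [0,0,0.27]
    - [0,0,0.27]
    - [0,0,0.27]
    - [0,0,0.27]

```text
time_s: 7.8
tcp_pos: [0.6038, -0.2127, 0.0892]
orientation: [-179.5, -0.2, 90.4]
force: [0.3, 0.2, -1.8]
finger_gap: 0.0161
```

```bash
python3 plan.py .607 -.215 .0935 90.3
python3 - <<'E'
from fit import *
import pickle
p=np.load("tester.npy"); w,t,s=cam("wrist"),cam("top"),cam("scene")
st=env.state(); T=R.from_euler("xyz",st["orientation"],degrees=True)
# rod points in tool: x along rod, z down
P=lambda x,z:st["tcp_pos"]+T.apply([x+.0013,0,-.0085-z])
h=np.array([P(.22,-.034),P(.22,0),P(.06,0)])
print(proj(t,h).round(1).tolist(),proj(s,h).round(1).tolist())
m=W(p,np.array([[0,-67,128],[82,-67,128],[82,-67,24],[45,-67,42],[62,-67,42]])/1e3)
print(proj(t,m).round(1).tolist(),proj(s,m).round(1).tolist())
im=np.hstack([crop(t,225,185,80,100,5,1.3),crop(s,275,130,80,100,5,1.5)]); cv2.imwrite("pics/c3.png",im)
E
```

```text
t 7.8 tcp [ 0.6038 -0.2127  0.0892] [-179.46   -0.21   90.37] F [ 0.3  0.2 -1.8] 
delta [-0.078, 0.105, -0.145] ang [-0.09, -0.034, 0.012]
[[288.7, 210.9], [288.7, 208.8], [346.5, 208.1]] [[289.2, 209.9], [289.2, 202.3], [221.6, 230.8]]
[[274.6, 223.6], [274.6, 193.8], [275.5, 201.4], [275.4, 212.6], [275.3, 206.9]] [[296.1, 175.1], [313.1, 203.8], [310.9, 225.9], [304.0, 209.8], [307.3, 215.6]]
```

View pics/c3.png

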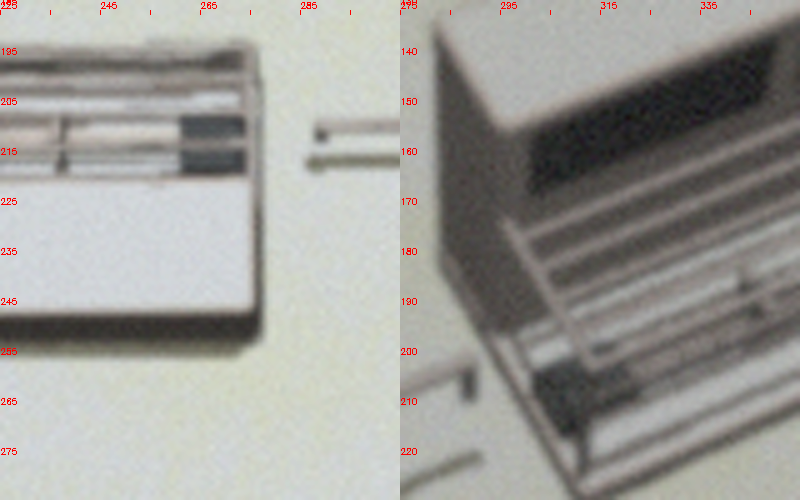

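Views agree: the hook end is seen at scene (289,210) versus (289.2,209.9) predicted, and the mouth corner is within 1.5 px. I'll insert over the lug at height.

```bash
python3 plan.py .607 -.0407 .0945 90.3; python3 -c "
from station import env;s=env.state();print(s['dq'].round(2),s['moment'])"
```

```text
t 7.95 tcp [ 0.6091 -0.2145  0.0971] [1.7978e+02 7.0000e-02 9.0370e+01] F [ 0.3 -0.5 -1.3] 
delta [5.793, -0.032, 0.079] ang [0.037, 0.012, 0.012]
[-0.   -0.8   1.28 -0.28 -0.06 -0.07] [-0.06288884 -0.0043247  -0.01870664]
```

Request:
carry_out:
  fingers: [-1,-1,-1,-1,-1,-1,-1,-1,-1,-1]
  delta_pos:
    - [0,0,0]
    - [0.3,0,0]
    - [0.9,0,0]
    - [1.6,0,0]
    - [2.4,0,0]
    - [3.2,0,0]
    - [4.0,0,0]
    - [4.7,0,0]
    - [5.3,0,0]
    - [5.5,0,0]
  angular:
    - [0,0,0]
    - [0,0,0]
    - [0,0,0]
    - [0,0,0]
    - [0,0,0]
    - [0,0,0]
    - [0,0,0]
    - [0,0,0]
    - [0,0,0]
    - [0,0,0]

```text
time_s: 9.2
tcp_pos: [0.6064, -0.0476, 0.0939]
orientation: [-180.0, 0.0, 90.5]
force: [0.9, -0.3, -1.2]
finger_gap: 0.0165
```

Request:
carry_out:
  fingers: [-1,-1,-1,-1]
  delta_pos:
    - [0.15,0,0]
    - [0.3,0,0]
    - [0.3,0,0]
    - [0.3,0,0]
  angular:
    - [0,0,0]
    - [0,0,0]
    - [0,0,0]
    - [0,0,0]

```text
time_s: 9.7
tcp_pos: [0.6064, -0.0404, 0.0939]
orientation: [-180.0, 0.0, 90.3]
force: [-0.1, 0.4, -3.0]
finger_gap: 0.0163
```

```bash
python3 plan.py .6064 -.0407 .0665 90.3
python3 - <<'E'
from fit import *
import pickle
p=np.load("tester.npy"); t,s=cam("top"),cam("scene")
st=env.state(); T=R.from_euler("xyz",st["orientation"],degrees=True); print(st["force"],st["moment"])
P=lambda x,z:st["tcp_pos"]+T.apply([x+.0013,0,-.0085-z])
h=np.array([P(.22,-.034),P(.22,0),P(.06,0)])
print(proj(t,h).round(1).tolist(),proj(s,h).round(1).tolist())
m=W(p,np.array([[31,50,58],[59,50,58],[45,50,58]])/1e3)
print(proj(t,m).round(1).tolist(),proj(s,m).round(1).tolist())
im=np.hstack([crop(t,210,185,50,60,8,1.3),crop(s,315,160,50,60,8,1.5)]); cv2.imwrite("pics/c4.png",im)
E
```

```text
t 9.7 tcp [ 0.6064 -0.0404  0.0939] [-1.800e+02  1.000e-02  9.034e+01] F [-0.1  0.4 -3. ] 
delta [-0.011, -0.001, 0.913] ang [-0.0, 0.001, 0.007]
[ 0.5102803   0.10570908 -2.29286142] [-0.05553278 -0.00146199 -0.01164409]
[[227.9, 212.2], [226.2, 210.1], [283.6, 209.5]] [[354.8, 181.8], [356.8, 173.8], [294.6, 200.0]]
[[234.7, 216.7], [234.9, 207.2], [234.8, 211.9]] [[345.1, 183.4], [351.0, 192.4], [348.0, 187.9]]
```

View pics/c4.png

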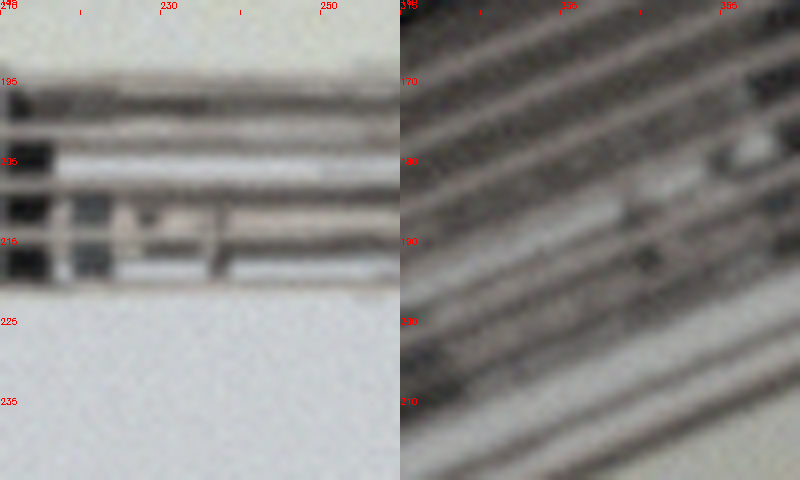

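Hook leg is at top (228.5,212) and the lug plate at (237,~213), so the leg is about 20 mm beyond the lug and laterally within its width. Lowering.

Request:
carry_out:
  fingers: [-1,-1,-1,-1,-1,-1,-1]
  delta_pos:
    - [0,0,0.15]
    - [0,0,0.35]
    - [0,0,0.55]
    - [0,0,0.75]
    - [0,0,0.88]
    - [0,0,0.91]
    - [0,0,0.91]
  angular:
    - [0,0,0]
    - [0,0,0]
    - [0,0,0]
    - [0,0,0]
    - [0,0,0]
    - [0,0,0]
    - [0,0,0]

```text
time_s: 10.68
tcp_pos: [0.6065, -0.0399, 0.0667]
orientation: [180.0, -0.0, 90.4]
force: [0.3, 0.2, -1.5]
finger_gap: 0.0162
```

Request:
carry_out:
  fingers: [-1,-1,-1]
  delta_pos:
    - [0,0,0]
    - [-0.06,0,0]
    - [-0.1,0,0]
  angular:
    - [0,0,0]
    - [0,0,0]
    - [0,0,0]

```text
time_s: 11.05
tcp_pos: [0.6065, -0.0431, 0.0667]
orientation: [180.0, 0.0, 90.4]
force: [0.8, 0.3, -2.0]
finger_gap: 0.0162
```

```bash
python3 plan.py .6064 -.0574 .0665 90.3; python3 -c "
from station import env;s=env.state();print(s['force'],s['moment'])"
```

```text
t 11.05 tcp [ 0.6065 -0.0431  0.0667] [179.99   0.    90.37] F [ 0.8  0.3 -2. ] 
delta [-0.476, -0.007, 0.008] ang [0.002, 0.0, 0.011]
[ 0.81277546  0.27737453 -1.98350754] [-0.04942367 -0.00669546 -0.00515371]
```

Request:
carry_out:
  fingers: [-1,-1,-1,-1,-1,-1,-1,-1]
  delta_pos:
    - [-0.08,0,0]
    - [-0.16,0,0]
    - [-0.24,0,0]
    - [-0.3,0,0]
    - [-0.36,0,0]
    - [-0.41,0,0]
    - [-0.46,0,0]
    - [-0.5,0,0]
  angular:
    - [0,0,0]
    - [0,0,0]
    - [0,0,0]
    - [0,0,0]
    - [0,0,0]
    - [0,0,0]
    - [0,0,0]
    - [0,0,0]

```text
time_s: 12.05
tcp_pos: [0.6065, -0.0577, 0.0666]
orientation: [-180.0, -0.0, 90.4]
force: [-0.6, 5.0, -1.8]
finger_gap: 0.0162
```

Request:
carry_out:
  fingers: [-1,-1,-1,-1]
  delta_pos:
    - [-0.04,0,0]
    - [-0.08,0,0]
    - [-0.12,0,0]
    - [-0.16,0,0]
  angular:
    - [0,0,0]
    - [0,0,0]
    - [0,0,0]
    - [0,0,0]

```text
time_s: 12.55
tcp_pos: [0.6065, -0.0628, 0.0666]
orientation: [-180.0, -0.0, 90.4]
force: [-0.4, 3.9, -2.0]
finger_gap: 0.0165
```

Contact: about 4 N of sliding friction felt. I'll gauge the stiffness with a tiny back-off before creeping to the stop.

Request:
carry_out:
  fingers: [-1,-1,-1]
  delta_pos:
    - [0,0,0]
    - [0,0,0]
    - [0,0,0]
  angular:
    - [0,0,0]
    - [0,0,0]
    - [0,0,0]

```text
time_s: 12.92
tcp_pos: [0.6065, -0.0629, 0.0666]
orientation: [-180.0, 0.0, 90.4]
force: [0.6, 3.5, -1.7]
finger_gap: 0.0164
```

Request:
carry_out:
  fingers: [-1,-1,-1]
  delta_pos:
    - [0.008,0,0]
    - [0.008,0,0]
    - [0.008,0,0]
  angular:
    - [0,0,0]
    - [0,0,0]
    - [0,0,0]

```text
time_s: 13.3
tcp_pos: [0.6066, -0.0628, 0.0666]
orientation: [180.0, 0.0, 90.4]
force: [-0.2, 0.4, -2.7]
finger_gap: 0.0164
```

Request:
carry_out:
  fingers: [-1,-1,-1]
  delta_pos:
    - [-0.015,0,0]
    - [-0.03,0,0]
    - [-0.045,0,0]
  angular:
    - [0,0,0]
    - [0,0,0]
    - [0,0,0]

```text
time_s: 13.68
tcp_pos: [0.6066, -0.0634, 0.0665]
orientation: [-180.0, -0.1, 90.4]
force: [0.4, 5.5, -2.0]
finger_gap: 0.0162
```

Request:
carry_out:
  fingers: [-1,-1,-1]
  delta_pos:
    - [-0.025,0,0]
    - [-0.05,0,0]
    - [-0.075,0,0]
  angular:
    - [0,0,0]
    - [0,0,0]
    - [0,0,0]

```text
time_s: 14.05
tcp_pos: [0.6066, -0.0661, 0.0666]
orientation: [-180.0, -0.0, 90.4]
force: [0.6, 5.2, -2.3]
finger_gap: 0.0163
```

Run:
```python
from fit import *
import pickle
t=cam("top"); st=env.state(); print(st["tcp_pos"],st["force"])
im=np.hstack([crop(pickle.load(open("top2.pkl","rb")),225,200,50,25,8,1.3),crop(t,225,200,50,25,8,1.3)]); cv2.imwrite("pics/c5.png",im)
p=np.load("tester.npy")
print([proj(t,W(p,[[.045,.05-d,.058]])).round(1).tolist() for d in (0,.004,.008,.012,.016)])
```

```text
[ 0.60657796 -0.06622208  0.06661452] [ 0.32588168  3.94292906 -2.36144607]
[[[234.8, 211.9]], [[236.2, 211.9]], [[237.5, 211.9]], [[238.9, 211.9]], [[240.3, 211.9]]]
```

View pics/c5.png

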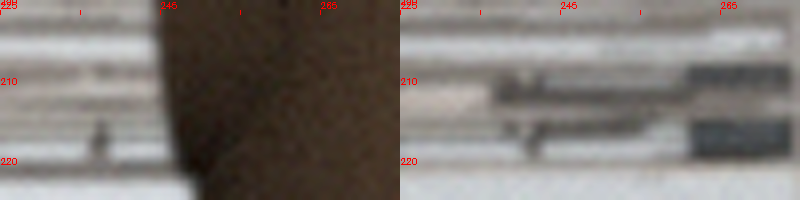

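Lug moved from column 237.2 to 241.5, about 12 mm, so travel is around 16–17 mm. Now creeping 1 mm per step.

Request:
carry_out:
  fingers: [-1,-1,-1]
  delta_pos:
    - [-0.012,0,0]
    - [-0.024,0,0]
    - [-0.035,0,0]
  angular:
    - [0,0,0]
    - [0,0,0]
    - [0,0,0]

```text
time_s: 14.48
tcp_pos: [0.6066, -0.0672, 0.0666]
orientation: [-180.0, -0.0, 90.4]
force: [0.9, 3.2, -2.8]
finger_gap: 0.0163
```

Request:
carry_out:
  fingers: [-1,-1,-1]
  delta_pos:
    - [-0.012,0,0]
    - [-0.024,0,0]
    - [-0.035,0,0]
  angular:
    - [0,0,0]
    - [0,0,0]
    - [0,0,0]

```text
time_s: 14.85
tcp_pos: [0.6066, -0.0683, 0.0666]
orientation: [-180.0, -0.0, 90.4]
force: [0.4, 3.6, -2.2]
finger_gap: 0.0163
```

Request:
carry_out:
  fingers: [-1,-1,-1]
  delta_pos:
    - [-0.012,0,0]
    - [-0.024,0,0]
    - [-0.035,0,0]
  angular:
    - [0,0,0]
    - [0,0,0]
    - [0,0,0]

```text
time_s: 15.22
tcp_pos: [0.6066, -0.0693, 0.0666]
orientation: [-180.0, -0.0, 90.4]
force: [-0.6, 4.0, -2.8]
finger_gap: 0.0165
```

Request:
carry_out:
  fingers: [-1,-1,-1]
  delta_pos:
    - [-0.012,0,0]
    - [-0.024,0,0]
    - [-0.035,0,0]
  angular:
    - [0,0,0]
    - [0,0,0]
    - [0,0,0]

```text
time_s: 15.6
tcp_pos: [0.6066, -0.0703, 0.0666]
orientation: [180.0, -0.0, 90.4]
force: [0.1, 4.6, -2.2]
finger_gap: 0.0165
```

Request:
carry_out:
  fingers: [-1,-1,-1]
  delta_pos:
    - [-0.012,0,0]
    - [-0.024,0,0]
    - [-0.035,0,0]
  angular:
    - [0,0,0]
    - [0,0,0]
    - [0,0,0]

```text
time_s: 15.98
tcp_pos: [0.6066, -0.0714, 0.0666]
orientation: [180.0, 0.0, 90.4]
force: [-0.5, 4.7, -2.5]
finger_gap: 0.0161
```

Request:
carry_out:
  fingers: [-1,-1,-1]
  delta_pos:
    - [-0.012,0,0]
    - [-0.024,0,0]
    - [-0.035,0,0]
  angular:
    - [0,0,0]
    - [0,0,0]
    - [0,0,0]

```text
time_s: 16.35
tcp_pos: [0.6066, -0.0725, 0.0666]
orientation: [-180.0, 0.0, 90.4]
force: [1.0, 4.1, -2.2]
finger_gap: 0.0163
```

Request:
carry_out:
  fingers: [-1,-1,-1]
  delta_pos:
    - [-0.012,0,0]
    - [-0.024,0,0]
    - [-0.035,0,0]
  angular:
    - [0,0,0]
    - [0,0,0]
    - [0,0,0]

```text
time_s: 16.73
tcp_pos: [0.6066, -0.0735, 0.0666]
orientation: [-180.0, -0.0, 90.4]
force: [-0.3, 4.2, -1.5]
finger_gap: 0.0164
```

Request:
carry_out:
  fingers: [-1,-1,-1]
  delta_pos:
    - [-0.012,0,0]
    - [-0.024,0,0]
    - [-0.035,0,0]
  angular:
    - [0,0,0]
    - [0,0,0]
    - [0,0,0]

```text
time_s: 17.1
tcp_pos: [0.6066, -0.0746, 0.0666]
orientation: [-180.0, 0.0, 90.4]
force: [-0.4, 3.9, -2.3]
finger_gap: 0.0165
```

Request:
carry_out:
  fingers: [-1,-1,-1]
  delta_pos:
    - [-0.012,0,0]
    - [-0.024,0,0]
    - [-0.035,0,0]
  angular:
    - [0,0,0]
    - [0,0,0]
    - [0,0,0]

```text
time_s: 17.48
tcp_pos: [0.6066, -0.0756, 0.0666]
orientation: [-180.0, 0.0, 90.4]
force: [0.8, 3.9, -2.4]
finger_gap: 0.0163
```

Request:
carry_out:
  fingers: [-1,-1,-1]
  delta_pos:
    - [-0.012,0,0]
    - [-0.024,0,0]
    - [-0.035,0,0]
  angular:
    - [0,0,0]
    - [0,0,0]
    - [0,0,0]

```text
time_s: 17.85
tcp_pos: [0.6066, -0.0766, 0.0666]
orientation: [-180.0, -0.0, 90.4]
force: [0.5, 4.3, -2.5]
finger_gap: 0.0163
```

Request:
carry_out:
  fingers: [-1,-1,-1]
  delta_pos:
    - [-0.012,0,0]
    - [-0.024,0,0]
    - [-0.035,0,0]
  angular:
    - [0,0,0]
    - [0,0,0]
    - [0,0,0]

```text
time_s: 18.23
tcp_pos: [0.6067, -0.0777, 0.0666]
orientation: [180.0, 0.0, 90.4]
force: [-0.6, 3.5, -2.7]
finger_gap: 0.0164
```

Request:
carry_out:
  fingers: [-1,-1,-1]
  delta_pos:
    - [-0.012,0,0]
    - [-0.024,0,0]
    - [-0.035,0,0]
  angular:
    - [0,0,0]
    - [0,0,0]
    - [0,0,0]

```text
time_s: 18.6
tcp_pos: [0.6067, -0.0783, 0.0665]
orientation: [-180.0, -0.1, 90.4]
force: [-0.3, 5.9, -4.1]
finger_gap: 0.0162
```

The force is rising and the tip lags, so this is probably the stop. Smaller steps now.

Request:
carry_out:
  fingers: [-1,-1]
  delta_pos:
    - [-0.005,0,0]
    - [-0.005,0,0]
  angular:
    - [0,0,0]
    - [0,0,0]

```text
time_s: 18.85
tcp_pos: [0.6067, -0.0783, 0.0665]
orientation: [-180.0, -0.1, 90.4]
force: [-0.1, 6.1, -2.3]
finger_gap: 0.0164
```

Request:
carry_out:
  fingers: [-1,-1,-1]
  delta_pos:
    - [-0.008,0,0]
    - [-0.008,0,0]
    - [-0.008,0,0]
  angular:
    - [0,0,0]
    - [0,0,0]
    - [0,0,0]

```text
time_s: 19.23
tcp_pos: [0.6066, -0.0783, 0.0664]
orientation: [-180.0, -0.1, 90.4]
force: [0.1, 6.2, -3.3]
finger_gap: 0.0165
```

Request:
carry_out:
  fingers: [-1,-1,-1]
  delta_pos:
    - [-0.01,0,0]
    - [-0.02,0,0]
    - [-0.02,0,0]
  angular:
    - [0,0,0]
    - [0,0,0]
    - [0,0,0]

```text
time_s: 19.6
tcp_pos: [0.6066, -0.0784, 0.0663]
orientation: [-180.0, -0.2, 90.4]
force: [1.1, 8.8, -3.5]
finger_gap: 0.0161
```

Request:
carry_out:
  fingers: [-1,-1,-1,-1]
  delta_pos:
    - [-0.01,0,0]
    - [-0.02,0,0]
    - [-0.024,0,0]
    - [-0.024,0,0]
  angular:
    - [0,0,0]
    - [0,0,0]
    - [0,0,0]
    - [0,0,0]

```text
time_s: 20.1
tcp_pos: [0.6066, -0.0784, 0.0663]
orientation: [-180.0, -0.2, 90.4]
force: [1.5, 11.6, -3.6]
finger_gap: 0.0161
```

Request:
carry_out:
  fingers: [-1,-1,-1,-1,-1]
  delta_pos:
    - [-0.003,0,0]
    - [-0.003,0,0]
    - [-0.003,0,0]
    - [-0.003,0,0]
    - [-0.003,0,0]
  angular:
    - [0,0,0]
    - [0,0,0]
    - [0,0,0]
    - [0,0,0]
    - [0,0,0]

```text
time_s: 20.72
tcp_pos: [0.6066, -0.0785, 0.0662]
orientation: [-180.0, -0.2, 90.4]
force: [1.0, 11.8, -2.6]
finger_gap: 0.0162
```

Request:
carry_out:
  fingers: [-1,-1,-1,-1,-1]
  delta_pos:
    - [0,0,0]
    - [0,0,0]
    - [0,0,0]
    - [0,0,0]
    - [0,0,0]
  angular:
    - [0,0,0]
    - [0,0,0]
    - [0,0,0]
    - [0,0,0]
    - [0,0,0]

```text
time_s: 21.35
tcp_pos: [0.6066, -0.0784, 0.0662]
orientation: [-180.0, -0.2, 90.4]
force: [-0.1, 11.4, -2.9]
finger_gap: 0.0163
```

Request:
carry_out:
  fingers: [-1,-1,-1,-1]
  delta_pos:
    - [0,0,0]
    - [0,0,0]
    - [0,0,0]
    - [0,0,0]
  angular:
    - [0,0,0]
    - [0,0,0]
    - [0,0,0]
    - [0,0,0]

```text
time_s: 21.85
tcp_pos: [0.6066, -0.0784, 0.0662]
orientation: [-180.0, -0.2, 90.4]
force: [1.7, 12.3, -3.9]
finger_gap: 0.0162
```

Held for about 1.7 s at 11.4–12.3 N at the stop. Unhooking: forward, up, then back out.

Request:
carry_out:
  fingers: [-1,-1,-1,-1,-1,-1,-1,-1,-1,-1]
  delta_pos:
    - [0.08,0,0]
    - [0.2,0,0]
    - [0.35,0,0]
    - [0.4,0,0]
    - [0.4,0,0]
    - [0.4,0,-0.15]
    - [0.4,0,-0.4]
    - [0.4,0,-0.7]
    - [0.4,0,-0.9]
    - [0.4,0,-0.93]
  angular:
    - [0,0,0]
    - [0,0,0]
    - [0,0,0]
    - [0,0,0]
    - [0,0,0]
    - [0,0,0]
    - [0,0,0]
    - [0,0,0]
    - [0,0,0]
    - [0,0,0]

```text
time_s: 23.1
tcp_pos: [0.607, -0.0686, 0.0953]
orientation: [179.9, 0.0, 90.4]
force: [-0.7, -0.9, -1.7]
finger_gap: 0.0163
```

```bash
python3 plan.py .607 -.225 .0945 90.3
python3 - <<'E'
from fit import *
t=cam("top"); s=cam("scene"); st=env.state(); print(st["force"],st["moment"])
T=R.from_euler("xyz",st["orientation"],degrees=True)
P=lambda x,z:st["tcp_pos"]+T.apply([x+.0013,0,-.0085-z])
h=np.array([P(.22,-.034),P(.22,0),P(.06,0)])
print(proj(t,h).round(1).tolist(),proj(s,h).round(1).tolist())
im=np.hstack([crop(t,220,190,50,40,8,1.3),crop(s,305,165,50,40,8,1.5)]); cv2.imwrite("pics/c6.png",im)
E
```

```text
t 23.1 tcp [ 0.607  -0.0686  0.0953] [1.7993e+02 1.0000e-02 9.0370e+01] F [-0.7 -0.9 -1.7] 
delta [-5.214, -0.034, 0.028] ang [0.012, 0.002, 0.012]
[-0.14392752 -0.10319582 -2.75729794] [-0.03927826 -0.00532612  0.05150198]
[[237.7, 212.1], [236.2, 210.0], [293.8, 209.4]] [[344.5, 186.0], [346.2, 178.1], [283.1, 204.7]]
```

View pics/c6.png

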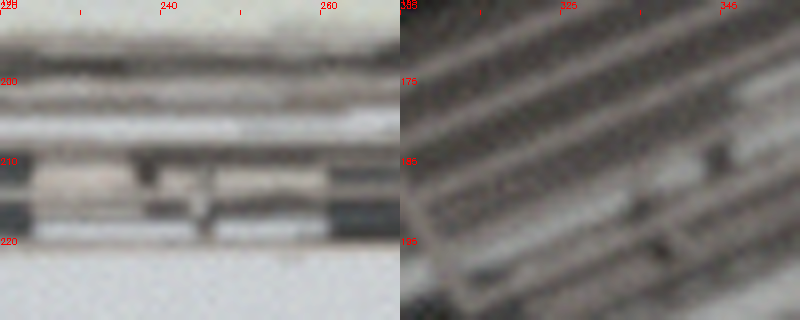

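Lug is now at top column 245.5, 24 mm drawn from the start, and the hook is free at (238.5,211.5). Withdrawing.

Request:
carry_out:
  fingers: [-1,-1,-1,-1,-1,-1,-1,-1,-1,-1]
  delta_pos:
    - [-0.2,0,0]
    - [-0.7,0,0]
    - [-1.4,0,0]
    - [-2.1,0,0]
    - [-2.8,0,0]
    - [-3.5,0,0]
    - [-4.2,0,0]
    - [-4.8,0,0]
    - [-5.2,0,0]
    - [-5.2,0,0]
  angular:
    - [0,0,0]
    - [0,0,0]
    - [0,0,0]
    - [0,0,0]
    - [0,0,0]
    - [0,0,0]
    - [0,0,0]
    - [0,0,0]
    - [0,0,0]
    - [0,0,0]

```text
time_s: 24.45
tcp_pos: [0.6076, -0.2253, 0.0944]
orientation: [-180.0, -0.0, 90.3]
force: [-0.0, 0.7, -2.2]
finger_gap: 0.0162
```

```bash
python3 plan.py .607 -.3046 .22 96.8;python3 plan.py .4176 -.3046 .22 96.8
```

```text
t 24.45 tcp [ 0.6076 -0.2253  0.0944] [-1.800e+02 -1.000e-02  9.032e+01] F [-0.   0.7 -2.2] 
delta [-2.642, -0.034, -4.188] ang [-0.0, -0.002, -1.081]
t 24.45 tcp [ 0.6076 -0.2253  0.0944] [-1.800e+02 -1.000e-02  9.032e+01] F [-0.   0.7 -2.2] 
delta [-2.608, -6.347, -4.187] ang [-0.0, -0.002, -1.081]
```

Request:
carry_out:
  fingers: [-1,-1,-1,-1,-1,-1,-1,-1,-1,-1]
  delta_pos:
    - [0,0,-0.8]
    - [-0.3,0,-2]
    - [-0.8,-0.3,-3.2]
    - [-1.4,-1,-4]
    - [-2,-2.2,-4.19]
    - [-2.6,-3.5,-4.19]
    - [-2.6,-4.8,-4.19]
    - [-2.6,-5.8,-4.19]
    - [-2.6,-6.35,-4.19]
    - [-2.6,-6.35,-4.19]
  angular:
    - [0,0,0]
    - [0,0,0]
    - [0,0,-0.2]
    - [0,0,-0.4]
    - [0,0,-0.6]
    - [0,0,-0.8]
    - [0,0,-1]
    - [0,0,-1.08]
    - [0,0,-1.08]
    - [0,0,-1.08]

```text
time_s: 25.7
tcp_pos: [0.4174, -0.3035, 0.2207]
orientation: [179.9, 0.0, 96.8]
force: [0.7, 0.7, -1.3]
finger_gap: 0.0163
```

Request:
carry_out:
  fingers: [-1,-1]
  delta_pos:
    - [0,0,0]
    - [0,0,0]
  angular:
    - [0,0,0]
    - [0,0,0]

```text
time_s: 25.95
tcp_pos: [0.4185, -0.3037, 0.2199]
orientation: [-180.0, -0.0, 96.9]
force: [-0.1, 0.1, -2.0]
finger_gap: 0.0161
```

```bash
python3 plan.py .4176 -.3046 .11 96.8
python3 - <<'E'
from fit import *
import pickle
a=pickle.load(open("w2.pkl","rb")); b=cam("wrist")
A,B=[cv2.cvtColor(q["img"],cv2.COLOR_RGB2GRAY)[:400,220:350] for q in (a,b)]
im=[cv2.resize(x,None,fx=3,fy=1.5)  for x in (A,B)]
cv2.imwrite("pics/c7.png",np.hstack(im))
E
```

```text
t 25.95 tcp [ 0.4185 -0.3037  0.2199] [-1.80e+02 -1.00e-02  9.69e+01] F [-0.1  0.1 -2. ] 
delta [-0.027, -0.034, 3.664] ang [-0.0, -0.002, 0.017]
```

View pics/c7.png

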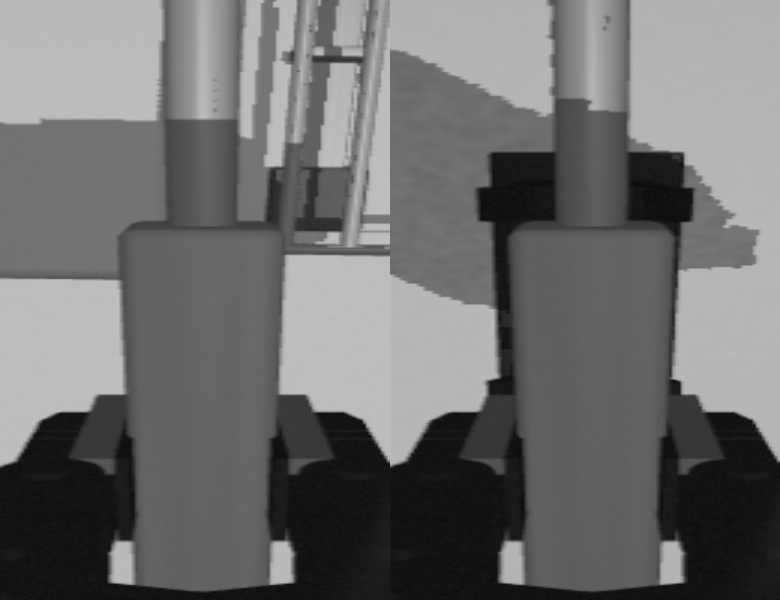

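Rod's seat in the grip is unchanged: the handle front edge is in the same place in both views. Lowering into the cradle.

Request:
carry_out:
  fingers: [-1,-1,-1,-1,-1,-1,-1,-1,-1,-1]
  delta_pos:
    - [-0.03,-0.03,0.4]
    - [-0.03,-0.03,1.3]
    - [-0.03,-0.03,2.4]
    - [-0.03,-0.03,3.3]
    - [-0.03,-0.03,4.0]
    - [-0.03,-0.03,4.4]
    - [-0.03,-0.03,4.4]
    - [-0.03,-0.03,4.7]
    - [-0.03,-0.03,4.9]
    - [-0.03,-0.03,5.0]
  angular:
    - [0,0,0.01]
    - [0,0,0.01]
    - [0,0,0.01]
    - [0,0,0.01]
    - [0,0,0.01]
    - [0,0,0.01]
    - [0,0,0.01]
    - [0,0,0.01]
    - [0,0,0.01]
    - [0,0,0.01]

```text
time_s: 27.25
tcp_pos: [0.4168, -0.3047, 0.07]
orientation: [-180.0, -0.0, 96.8]
force: [0.5, 0.6, -2.1]
finger_gap: 0.0164
```

```bash
python3 plan.py .4176 -.3046 .0665 96.8
```

```text
t 27.25 tcp [ 0.4168 -0.3047  0.07  ] [-180.     -0.     96.79] F [ 0.5  0.6 -2.1] 
delta [0.001, 0.027, 0.116] ang [-0.0, -0.0, -0.001]
```

Request:
carry_out:
  fingers: [-1,-1,-1,-1]
  delta_pos:
    - [0,0.02,0.05]
    - [0,0.02,0.09]
    - [0,0.02,0.11]
    - [0,0.02,0.11]
  angular:
    - [0,0,0]
    - [0,0,0]
    - [0,0,0]
    - [0,0,0]

```text
time_s: 27.75
tcp_pos: [0.4175, -0.3047, 0.067]
orientation: [180.0, 0.0, 96.8]
force: [1.2, -0.2, -1.8]
finger_gap: 0.0161
```

Request:
carry_out:
  fingers: [-1,-1,-1]
  delta_pos:
    - [0,0,0.02]
    - [0,0,0.03]
    - [0,0,0.03]
  angular:
    - [0,0,0]
    - [0,0,0]
    - [0,0,0]

```text
time_s: 28.12
tcp_pos: [0.4175, -0.3048, 0.0665]
orientation: [180.0, 0.0, 96.8]
force: [-0.9, 1.7, 3.4]
finger_gap: 0.0164
```

Seated, since the wrist load has turned upward. Opening, and lifting only once the jaws are open.

Request:
carry_out:
  fingers: [-0.6,-0.4,-0.1,0.3,0.7,1,1,1,1]
  delta_pos:
    - [0,0,0]
    - [0,0,0]
    - [0,0,0]
    - [0,0,0]
    - [0,0,0]
    - [0,0,0]
    - [0,0,0]
    - [0,0,0]
    - [0,0,0]
  angular:
    - [0,0,0]
    - [0,0,0]
    - [0,0,0]
    - [0,0,0]
    - [0,0,0]
    - [0,0,0]
    - [0,0,0]
    - [0,0,0]
    - [0,0,0]
  force: 30

```text
time_s: 29.25
tcp_pos: [0.4174, -0.3047, 0.066]
orientation: [-180.0, -0.0, 96.8]
force: [0.1, -0.1, 0.1]
finger_gap: 0.0851
```

Request:
carry_out:
  fingers: [1,1,1,1,1,1,1,1,1]
  delta_pos:
    - [0,0,-0.5]
    - [0,0,-1.2]
    - [0,0,-2.2]
    - [0,0,-3.4]
    - [0,0,-4.6]
    - [0,0,-5.8]
    - [0,0,-6.7]
    - [0,0,-6.7]
    - [0,0,-6.7]
  angular:
    - [0,0,0]
    - [0,0,0]
    - [0,0,0]
    - [0,0,0]
    - [0,0,0]
    - [0,0,0]
    - [0,0,0]
    - [0,0,0]
    - [0,0,0]

```text
time_s: 30.38
tcp_pos: [0.4173, -0.3046, 0.267]
orientation: [180.0, 0.0, 96.8]
force: [-0.8, -1.0, -0.1]
finger_gap: 0.0854
```

Run:
```python
from fit import *
c=cam("wrist");t=cam("top"); print(env.state()["tcp_pos"],env.state()["time_s"])
w=np.clip(cv2.resize(cv2.cvtColor(c["img"],cv2.COLOR_RGB2BGR),(480,360))*1.3,0,255).astype(np.uint8)
p=[.4173,-.3033,np.radians(96.8)]
print(proj(c,W(p,np.array([[60,9,84],[60,-9,84],[-60,9,84],[-60,-9,84]])/1e3)).round(1).tolist())
cv2.imwrite("pics/c8.png",np.hstack([w,crop(t,230,200,80,90,4,1.3)]))
```

```text
[ 0.41703834 -0.30438095  0.26608839] 30.475
[[276.0, 120.4], [297.2, 120.4], [277.0, 251.8], [296.2, 251.8]]
```

View pics/c8.png

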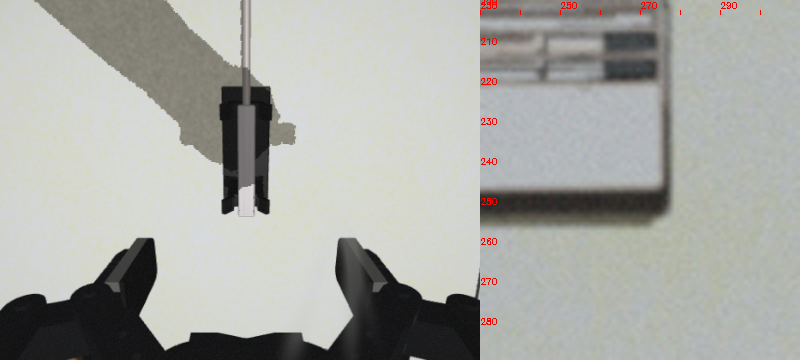

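The rod lies in the cradle within about 1 mm of where it started (front edge at row 121 versus 120.4 predicted, rear 252 versus 251.8). The lug stays at the drawn position (column ~246). Handing in.

```bash
python3 -c "
from station import env; print(env.finish_job())"
```

```text
the job is handed in; nothing more can be done
None
```

The bolt is drawn to its stop and set, the rod is back in its cradle and released, and the job was handed in at about 30 s with the gripper clear.

- **Drawing the bolt:** The hook went in over the lug and drew the bolt about 24 mm against about 4 N of friction. At the stop the tip stopped moving while the force rose.
- **Setting it:** I held there for about 1.7 s at readings of 11.4–12.3 N. Readings come only at the end of each move, and the highest pull I read on the bolt was 12.3 N.
- **Last checks:** After hook withdrawal the lug showed at top-view column 246, against 245.5 just after unhooking, so the bolt stayed drawn. The rod lies within about 1 mm of its first pose, and the wrist force read about zero.
- **Uncertain or in disagreement:**
  - The first tester fit, from the head's corners, was off by up to 2 px and about 1° in yaw against the later wrist fit, which I used.
  - The lug's sideways position was only sure to about 4 mm, which its width allowed.
  - The bolt's exact starting travel is known only to a few mm.
  - I did not check the bystanders separately at the end; no move went near them at low height.

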